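Vent the vacuum test pot and take its lid off

TASK

The large leak-test pot on the bench is still under vacuum. Turn the vent tap on its lid a quarter turn clockwise until it is fully open, then lift the lid off by its centre knob and set it down gently, upright and centred on the round rubber mat, leaving the tap open. Leave the small pot and its tap alone.

Things in the scene. Friction and masses are not known exactly. Their poses are not given: they have to be found in the camera images.
- lid: Aluminium lid, 220 mm across, 10 thick, 0.8 kg, on the large pot (rim 120 mm up). Origin: centre of plate's underside, z up. A plug below (120 across, 14 deep) is its foot when set down. Centre: black lift knob, upright cylinder 30 across, 10 to 58 mm above origin. Vent tap at lid x = -70 mm, y = 0; fixed round gauge at x = +70, top 29 above origin. Balanced; stays put while the tap turns.
- vent_tap (a joint): Tap on the large lid, rad: 0 shut, 1.57 open (stop), growing clockwise from above. Bar handle 44 long, 12 wide, 24 to 50 mm above the lid's origin, centred on its upright axis. At 0 the bar points 45 deg anticlockwise of lid x, at 1.57 45 deg clockwise of it. Friction 0.05 N m; stays where left. Shut, the vacuum holds the lid fast; past about 50 deg the lid is free to lift straight up.
- lid_mat: Round black rubber mat fixed on the bench, 180 mm across, 6 mm thick, where the lid goes. Origin: centre of its underside, on the bench. A lid standing on it has its origin 20 mm above the bench.
- small_tap (a joint): Tap of the small sealed pot (108 mm across, fixed, standing beyond the other things, its tap's top 123 mm above the bench), the same kind of bar, angle in rad: 0 shut. Not part of the job: leave it shut.
Not all that is in view belongs to the job. Leave any green or pink look-alike of the lid alone.

How it is judged:
By the outcome, as a careful person would: the job done as asked, in the order asked, and still so for the second after the job is handed in, with the robot touching nothing.
It also fails if it takes over 51 s, if anything falls off the work surface, if the arm or the gripper's body presses on something with over 40 N, if the wrist force passes 120 N, or if a joint passes its speed limit or range.

ROBOT

A 7-joint arm with a two-finger parallel gripper is mounted at the origin on the work surface. World frame = base frame: x ahead of the robot, y to its left, z up, the work surface at z = 0. Lengths are in m, angles in degrees, forces in N, time in s.
With the tool pointing down it reaches from about 0.425 to 0.8 m from the base axis. Payload 8.3 kg.
Tool frame: the origin (TCP) lies midway between the tips of the shut fingers; the grasp point (between the pads) lies 19 mm behind it (grip_point_offset is the distance from the TCP to the grasp point, in m); y points along the fingers, x is the direction in which the jaws open and shut, and the axes are right-handed (so a half turn about y gives the same grasp; the last joint's range is limited). The gripper opens to 85 mm and grips with 20 to 120 N. Pads are 22 mm wide; open, the fingers measure 114 mm over their backs; the gripper's body (76 mm by 85 mm) begins 54 mm behind the grasp point. The pads swing forward as they close: fully open they stand 13 mm farther back than shut.
Start: joints at [-79.349, 21.967, 0.94, 78.501, -0.361, 79.538, -2.664], TCP at [0.154, 0.606, 0.231] pointing down, gripper open.
Joint ranges: [-169.22, 169.22], [-14.56, 117.87], [-87.37, 89.26], [10.42, 133.3], [-82.24, 262.24], [0.94, 117.77], [-172.7, 172.7]. Speed limits (degrees/s): [136.94, 136.94, 172.46, 172.46, 180, 180, 180].

INTERFACE

Orientations are given as a 3x3 rotation matrix whose columns are the frame's x, y, z axes.
In Python, from cell import * gives the robot as it stands.
- The arm moves only by the tool apply_moves, never from a script. Its arguments are lists of equal length, an entry for each row: "hand": the closure, from -1 (fully open) to 1 (shut); "xyz": the shift along the world's x, y, z in mm, a list of three; "rotation": the turn, a rotation vector about the world's x, y, z in rad, a list of three. A call has 1 to 10 rows; each row shifts and turns the pose as measured when the row begins; what a row does not reach is not made up. A row lasts 1/10 s, in which the tool goes at most 50 mm and 8.59 degrees, less where a joint would pass 70% of its speed; a pose out of reach is approached as far as the arm can. A call is refused whole if a number of a shift passes 50 or a number of a turn 0.15, either way. A call with a gripper value outside its range is refused whole. The fingers move at their own pace and stop on an object; "newtons" is the grip in N (left out, the last holds). Time passes only in rows, so rows that do not move let the fingers close. It gives the time, the measured TCP pose, the force and the opening at its end, in the units of the state.
- get_obs(): the state, without advancing time (a new reading comes with each control period).
- capture(name): name is "side" or "top" or "wrist"; returns a dict with "img" (420x560x3 uint8, blue, green, red), "fx", "fy", "cx", "cy" (pixels), "k1" (the pictures are not rectified: a ray, as slopes to the right and down, at radius r is drawn at 1 + k1 r^2 times it, then the intrinsics apply), "extrinsics" (4x4, takes a point from camera to world coordinates); the wrist camera has in their place "mount" (4x4, takes a point from camera to tool coordinates, whose origin is the TCP and whose axes are the tool frame's). Camera axes: x right, y up, looking along -z (the intrinsics and any distortion apply to the point x, -y, -z); pixel columns grow to the right and rows downward; lengths in m; the calibration is good to about 2 mm. A picture is of the moment at which its call begins: read the wrist's pose just before it. There is no depth.
- close_job(): hands the job in, once; it reports no verdict.
Trained networks look in the newest picture that a camera, given by its name, has taken for a name from the list of things; names that differ only in an ending like _2 or _b are one class to them, and where a whole thing is asked for, a point or a joint stands for the part that bears it (a point fixed in the world has none). Each returns a list of dicts, best first, with "p" (0 to 1); they miss things now and then, are a little off and sometimes report something else, mostly with a low value. They report only what shows in the picture. A call takes as long as a camera call. They do not tell look-alikes from the thing itself.
- silhouettes(camera, query): "mask" (420x560 bool, what is visible of it) and "extent" ([left, top, right, bottom] in pixels, round what is visible of it).
- pinpoint(camera, query): "location" ([row, column] in pixels: a listed point, or the origin of a listed thing).
The state is a dict: "time": time; "joint_pos": joint angles; "dq": joint speeds; "joint_efforts": joint torques, N m; "ee_pos": TCP position; "ee_rot": TCP orientation; "contact_force": force on the tool from outside, world axes, zero at the start; "moment": the same for the moment, N m; "opening": opening from 0.0 (shut) to 1.0 (fully open).
Only numpy, scipy, OpenCV 4.12 (cv2) and the standard library are available. Lean on these libraries where they do the work, as an engineer would, in place of code of your own. Each camera call takes 0.05 s, during which the arm holds its last target. There are 200 camera calls.

## Working session

There is one attempt and no reset: what is moved stays moved. The work goes in short steps, Python scripts to look and compute and a tool call to move; the robot and the scene stay as the last step left them, time stands still between calls to the robot, and variables do not carry over. Pictures are saved under pics/ and viewed, about 8 in all and at most 12, crops included, and the job is handed in when it is done.

Besides the shell and the picture viewer there is one more tool, called after ">>>" as name(argument=value, ...) on one line, values as JSON. apply_moves: Moves the arm, as the interface text tells. Its arguments: {"type":"object","properties":{"hand":{"type":"array","items":{"type":"number"}},"xyz":{"type":"array","items":{"type":"array","items":{"type":"number"}}},"rotation":{"type":"array","items":{"type":"array","items":{"type":"number"}}},"newtons":{"type":"number"}},"required":["hand","xyz","rotation"]}

```bash
mkdir -p pics; cat > h.py <<'E'
from cell import *
import numpy as np, cv2
def ray(c,row,col,E=None):
    x=(col-c["cx"])/c["fx"]; y=(row-c["cy"])/c["fy"]
    rd=np.hypot(x,y); r=rd
    for _ in range(30): r=rd/(1+c["k1"]*r*r)
    s=r/rd if rd>0 else 1
    d=np.array([x*s,-y*s,-1.0]); E=c["extrinsics"] if E is None else E
    E=np.array(E); return E[:3,3],E[:3,:3]@d
def at_z(c,row,col,z,E=None):
    o,d=ray(c,row,col,E); return o+d*(z-o[2])/d[2]
def proj(c,P,E=None):
    E=np.array(c["extrinsics"] if E is None else E); p=E[:3,:3].T@(np.asarray(P,float)-E[:3,3])
    x,y=p[0]/-p[2],-p[1]/-p[2]; k=1+c["k1"]*(x*x+y*y)
    return np.array([y*k*c["fy"]+c["cy"],x*k*c["fx"]+c["cx"]])
def wristE(c,o):
    T=np.eye(4);T[:3,:3]=o["ee_rot"];T[:3,3]=o["ee_pos"];return T@np.array(c["mount"])
E
python3 - <<'E'
from h import *
o=get_obs();print(o)
ims=[]
for n in("top","side"):
    c=capture(n);ims.append(c["img"]);print(n,c["fx"],c["k1"],np.round(c["extrinsics"],3).tolist())
    for q,z in(("lid",.12),("vent_tap",.165),("lid_mat",0),("small_tap",.12)):
        for d in pinpoint(n,q): print(n,q,round(d["p"],2),np.round(d["location"],1),np.round(at_z(c,*d["location"],z),3))
        for d in silhouettes(n,q): print("  sil",round(d["p"],2),np.round(d["extent"]))
    cv2.imwrite(f"pics/{n}0.png",c["img"])
E
```

```text
{'time': 0.0, 'joint_pos': array([-79.34847924,  22.01527566,   0.93999474,  78.56164805,
        -0.36078937,  79.53894092,  -2.66496891]), 'dq': array([ 0.00758145,  0.02602422, -0.0851224 ,  0.10917666, -0.0531111 ,
        0.0601393 ,  0.00462539]), 'joint_efforts': array([-3.92097791e-04, -6.27599502e+01,  8.43659230e-01, -3.71823692e+01,
        1.64513482e-02,  1.41992941e-02,  1.85528120e-05]), 'ee_pos': array([0.15376247, 0.60526403, 0.2302762 ]), 'ee_rot': array([[ 2.46223239e-01, -4.35735777e-04, -9.69213045e-01],
       [ 9.69211138e-01, -1.92359924e-03,  2.46223619e-01],
       [-1.97166592e-03, -9.99998055e-01, -5.13148681e-05]]), 'contact_force': array([-0.40989194,  0.29234059, -0.19958944]), 'moment': array([-0.00710699, -0.0481365 , -0.02263896]), 'opening': 1.0000590130136462}
top 393.6464177902665 -0.033179932221126494 [[0.02, 0.997, -0.075, 0.413], [-1.0, 0.019, -0.012, -0.171], [-0.01, 0.075, 0.997, 1.342], [0.0, 0.0, 0.0, 1.0]]
top lid 0.93 [275.8 406.9] [ 0.305 -0.542  0.12 ]
top lid 0.71 [202.  315.5] [ 0.527 -0.258  0.12 ]
top lid 0.63 [297.6 335.5] [ 0.234 -0.323  0.12 ]
top lid 0.55 [283.  163.6] [0.267 0.208 0.12 ]
  sil 0.97 [132. 252. 196. 313.]
  sil 0.93 [300. 263. 368. 333.]
  sil 0.9 [280. 164. 346. 239.]
  sil 0.64 [375. 245. 446. 311.]Traceback (most recent call last):
  File "<stdin>", line 7, in <module>
ValueError: it knows: lid, lid_mat
```

```bash
python3 - <<'E'
from h import *
for n in("top","side"):
    c=capture(n)
    for q,z in(("lid",.12),("lid_mat",0)):
        for d in pinpoint(n,q): print(n,q,round(d["p"],2),np.round(d["location"],1),np.round(at_z(c,*d["location"],z),3))
        for d in silhouettes(n,q): print("  sil",round(d["p"],2),np.round(d["extent"]))
    cv2.imwrite(f"pics/{n}0.png",c["img"])
E
```

```text
top lid 0.91 [200.8 313.5] [ 0.531 -0.252  0.12 ]
top lid 0.87 [283.5 164.2] [0.265 0.206 0.12 ]
top lid 0.85 [279.1 407. ] [ 0.294 -0.543  0.12 ]
  sil 0.89 [128. 249. 200. 314.]
  sil 0.81 [303. 264. 370. 330.]
  sil 0.73 [377. 240. 447. 310.]
  sil 0.63 [280. 162. 348. 239.]
top lid_mat 0.68 [196.  176.1] [0.55  0.214 0.   ]
  sil 0.89 [152. 171. 202. 220.]
  sil 0.55 [279. 165. 348. 239.]
side lid 0.89 [291.5 178.9] [ 0.233 -0.464  0.12 ]
side lid 0.82 [365.8 215.2] [ 0.298 -0.666  0.12 ]
side lid 0.58 [185.1 193. ] [0.266 0.04  0.12 ]
  sil 0.95 [254. 202. 337. 251.]
  sil 0.8 [164. 171. 220. 203.]
  sil 0.68 [160. 321. 270. 416.]
  sil 0.64 [132. 264. 220. 318.]
side lid_mat 0.77 [187.6 273.9] [0.562 0.22  0.   ]
  sil 0.91 [249. 179. 298. 200.]
```

View pics/top0.png

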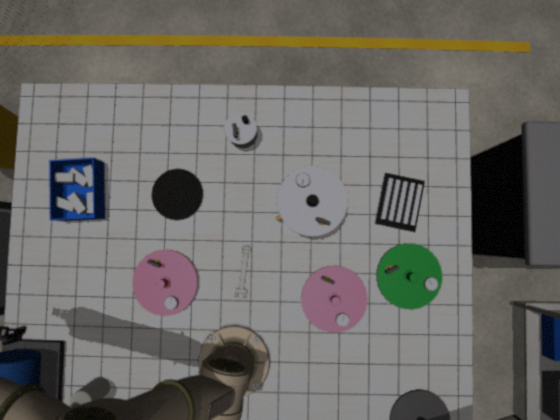

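View pics/side0.png

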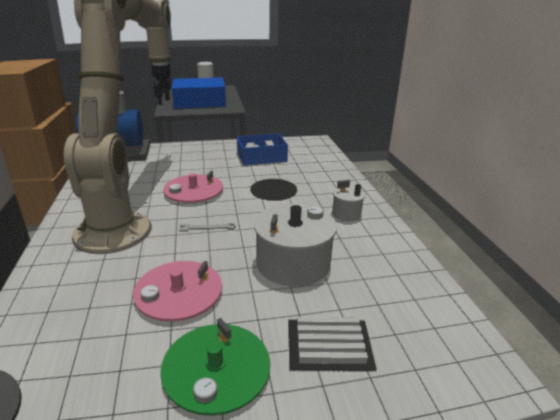

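Big aluminium lid on the grey pot: about (row 201, col 313) in top and (215, 295) in side. The flat pink lids at (283, 165) and (298, 335) and the green one at (276, 409) lie on the bench, so they are look-alikes. The mat is at (195, 177) and the small pot at (130, 240). I'll move above the large lid and look from close by.

>>> apply_moves(hand=[-1,-1,-1,-1,-1,-1,-1,-1,-1,-1], xyz=[[36,-27,18],[36,-27,18],[36,-27,18],[36,-27,18],[36,-27,18],[36,-27,18],[36,-27,18],[36,-27,18],[36,-27,18],[0,-48,0]], rotation=[[0,0,-0.075],[0,0,-0.075],[0,0,-0.075],[0,0,-0.075],[0,0,-0.075],[0,0,-0.075],[0,0,-0.075],[0,0,-0.075],[0,0,-0.075],[0,0,-0.075]])

```text
time: 1.65
ee_pos: [0.4795, 0.3086, 0.3949]
ee_rot: [[0.847, -0.005, -0.532], [0.532, 0.001, 0.847], [-0.004, -1.0, 0.003]]
contact_force: [0.2, -0.2, -0.2]
opening: 1.0
```

>>> apply_moves(hand=[-1,-1,-1,-1,-1,-1,-1,-1,-1,-1], xyz=[[0,-48,0],[0,-48,0],[0,-48,0],[0,-48,0],[0,-48,0],[0,-48,0],[0,-48,0],[0,-48,0],[0,-48,0],[0,-48,0]], rotation=[[0,0,-0.075],[0,0,-0.075],[0,0,-0.075],[0,0,-0.075],[0,0,-0.075],[0,0,-0.075],[0,0,-0.075],[0,0,-0.075],[0,0,-0.075],[0,0,-0.075]])

```text
time: 2.65
ee_pos: [0.4776, -0.1909, 0.3967]
ee_rot: [[0.976, 0.005, 0.219], [-0.219, 0.006, 0.976], [0.003, -1.0, 0.007]]
contact_force: [1.7, 0.1, -0.7]
opening: 1.001
```

```bash
python3 - <<'E'
from h import *
c=capture("wrist");print(np.round(c["mount"],3).tolist(), c["fx"])
o=get_obs();print(o["ee_pos"])
c=capture("wrist");E=wristE(c,o)
cv2.imwrite("pics/w1.png",c["img"])
for d in pinpoint("wrist","lid"): print(round(d["p"],2),np.round(d["location"],1),np.round(at_z(c,*d["location"],.12,E),3))
for n,p in (("lid.12",(.53,-.25,.12)),): print(n,proj(c,p,E))
E
```

```text
[[1.0, -0.001, 0.0, -0.0], [0.001, 0.294, -0.956, -0.142], [0.001, 0.956, 0.294, 0.074], [0.0, 0.0, 0.0, 1.0]] 323.94701344298386
[ 0.47496558 -0.19990854  0.39679443]
0.84 [358.  240.7] [ 0.335 -0.482  0.12 ]
0.59 [261.2 163.9] [ 0.274 -0.29   0.12 ]
0.56 [195.2 330.7] [ 0.527 -0.25   0.12 ]
lid.12 [194.63726098 333.17932124]
```

View pics/w1.png

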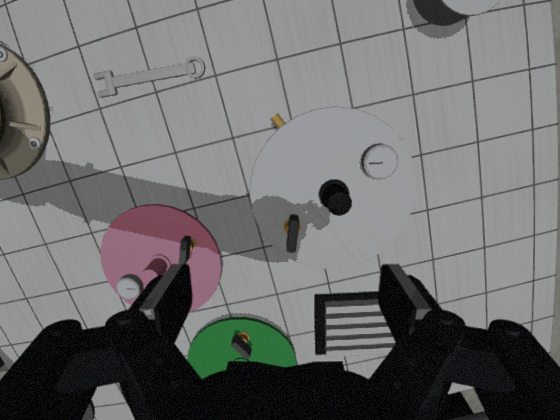

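Wrist view: the large lid on its pot has its knob at (203, 340), its gauge at (160, 380) and its tap bar at (233, 292). The pink lid is left of it, the green one below and the small pot at top right. Next, an enlarged crop to confirm, with the geometry worked out.

```bash
python3 - <<'E'
from h import *
o=get_obs();c=capture("wrist");E=wristE(c,o)
im=c["img"][100:275,235:425]
cv2.imwrite("pics/w2.png",cv2.resize(im,None,fx=3.4,fy=3.4,interpolation=cv2.INTER_CUBIC))
K=at_z(c,203,340.5,.178,E);G=at_z(c,160,380,.149,E);T=at_z(c,233,292,.170,E)
print(K,G,T)
for a,b in((T,K),(K,G),(T,G)):
    d=b-a;print(np.hypot(d[0],d[1]),np.degrees(np.arctan2(d[1],d[0])))
# lid plate: ellipse fit of bright silhouette
m=silhouettes("wrist","lid")
for s in m: print(round(s["p"],2),np.round(s["extent"]))
E
```

```text
[ 0.5328675  -0.23734212  0.178     ] [ 0.59281527 -0.20392358  0.149     ] [ 0.46930427 -0.26412294  0.17      ]
0.06897460914648462 22.84693552413579
0.06863332364077206 29.1379627872351
0.13740061355190827 25.984640027254358
0.93 [188. 317. 292. 380.]
0.9 [248. 115. 417. 278.]
0.88 [100. 206. 224. 312.]
```

View pics/w2.png

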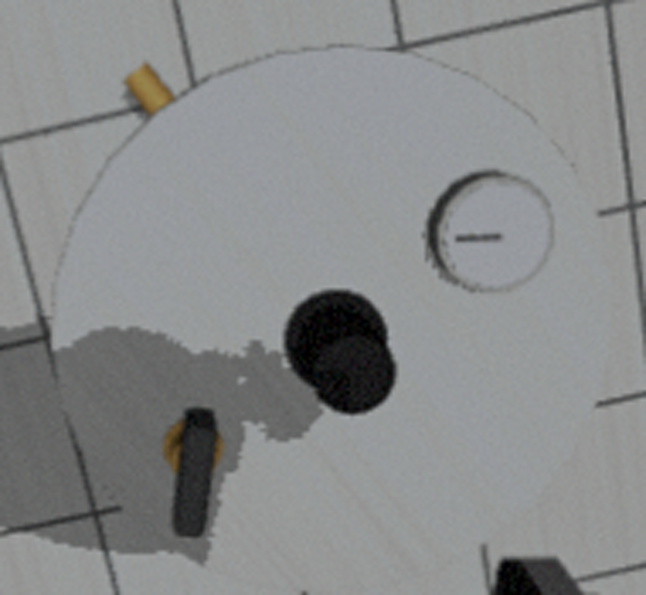

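The crop confirms the large pot: white plate, black knob with its top at about (210, 339), gauge at (168, 381) and black tap bar at about (241, 292). I'll recompute with these sharper pixels.

```bash
python3 - <<'E'
from h import *
o=get_obs();c=capture("wrist");E=wristE(c,o);s=3.4
f=lambda x,y,z: at_z(c,100+(y+.5)/s-.5,235+(x+.5)/s-.5,z,E)
K=f(355,375,.178);G=f(495,232,.149);A=f(199,426,.17);B=f(190,535,.17);T=(A+B)/2
print(K,G,T)
for a,b in((T,K),(K,G),(T,G),(B,A)):
    d=b-a;print(np.hypot(d[0],d[1]),np.degrees(np.arctan2(d[1],d[0])))
print(o["ee_pos"],np.degrees(np.arctan2(o["ee_rot"][1,0],o["ee_rot"][0,0])))
c=capture("top");print("top knob",at_z(c,200.5,312.5,.178))
E
```

```text
[ 0.53149462 -0.2399082   0.178     ] [ 0.59309128 -0.20768908  0.149     ] [ 0.4688363 -0.2697694  0.17     ]
0.06941006003447588 25.481160941927193
0.06951416958667266 27.612535368208487
0.13890019985844992 26.547646871136404
0.04261797413382721 73.53541394181526
[ 0.47814024 -0.18887963  0.39615398] -12.513686602067617
top knob [ 0.52594704 -0.24472339  0.178     ]
```

>>> apply_moves(hand=[-1,-1,-1,-1,-1,-1,-1], xyz=[[-2,-16,-34],[-2,-16,-34],[-2,-16,-34],[-2,-16,-34],[-2,-16,-34],[0,0,0],[0,0,0]], rotation=[[0,0,-0.02],[0,0,-0.02],[0,0,-0.02],[0,0,-0.02],[0,0,-0.02],[0,0,0],[0,0,0]])

```text
time: 3.7
ee_pos: [0.4735, -0.2569, 0.2217]
ee_rot: [[0.957, 0.008, 0.288], [-0.288, 0.009, 0.957], [0.006, -1.0, 0.011]]
contact_force: [-0.3, 0.6, 1.4]
opening: 1.001
```

```bash
python3 - <<'E'
from h import *
capture("wrist");o=get_obs();c=capture("wrist");E=wristE(c,o)
print(o["ee_pos"],np.degrees(np.arctan2(o["ee_rot"][1,0],o["ee_rot"][0,0])),np.round(o["ee_rot"],3).tolist())
im=c["img"].copy()
y=np.radians(26.5);L=np.array([.531,-.2395,0]);X=np.array([np.cos(y),np.sin(y),0])
b=np.radians(71.5);U=np.array([np.cos(b),np.sin(b),0])
for P in (L+[0,0,.178],L-.07*X+[0,0,.17],L-.07*X+.022*U+[0,0,.17],L-.07*X-.022*U+[0,0,.17],L+.07*X+[0,0,.149]):
    r,q=proj(c,P,E);cv2.drawMarker(im,(int(round(q)),int(round(r))),(0,0,255),cv2.MARKER_CROSS,9,1);print(r,q)
cv2.imwrite("pics/w3.png",im)
E
```

```text
[ 0.47345434 -0.25673582  0.22174609] -16.73871154923115 [[0.958, 0.008, 0.288], [-0.288, 0.009, 0.958], [0.006, -1.0, 0.011]]
181.89325912079272 370.0246083083628
251.26499267992736 283.7403463843225
219.36808644913458 284.8027099492776
281.159151765446 282.7441779007618
100.74687186141013 440.63101269151247
```

View pics/w3.png

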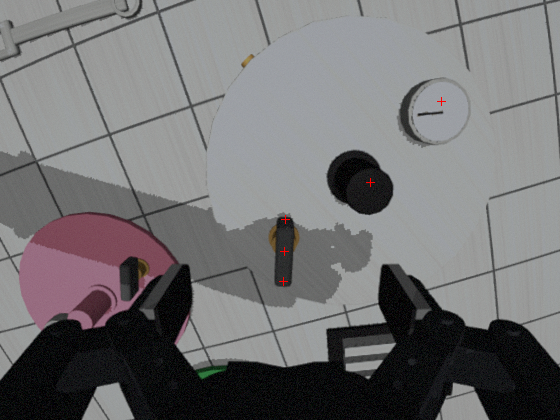

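The knob and gauge sit about 8 px below the predicted marks, at knob (190, 371) and gauge (110, 440). I'll re-solve from this closer, settled view.

```bash
python3 - <<'E'
from h import *
o=get_obs();c=capture("wrist");E=wristE(c,o)
K=at_z(c,190,371,.178,E);G=at_z(c,110,440,.149,E);A=at_z(c,224,285,.17,E);B=at_z(c,286,283,.17,E);T=(A+B)/2
print(K,G,T)
for a,b in((T,K),(K,G),(T,G),(B,A)):
    d=b-a;print(np.hypot(d[0],d[1]),np.degrees(np.arctan2(d[1],d[0])))
E
```

```text
[ 0.53107405 -0.24493757  0.178     ] [ 0.59301397 -0.21427624  0.149     ] [ 0.4678946  -0.27456664  0.17      ]
0.06978197746417983 25.12502470378181
0.06911346163353761 26.336202486674388
0.13888768101473575 25.727698734671872
0.044734417050696924 71.58380593756615
```

>>> apply_moves(hand=[-1,-1,-1,-1,-1,-1], xyz=[[-5,-18,-10],[0,0,-17],[0,0,-17],[0,0,-17],[0,0,-13],[0,0,0]], rotation=[[-0.009,0.008,-0.03],[0,0,0],[0,0,0],[0,0,0],[0,0,0],[0,0,0]])

```text
time: 4.45
ee_pos: [0.4718, -0.2798, 0.151]
ee_rot: [[0.948, 0.012, 0.319], [-0.319, -0.007, 0.948], [0.014, -1.0, -0.003]]
contact_force: [-0.1, 0.2, -0.6]
opening: 1.001
```

>>> apply_moves(hand=[-1,-1,-1], xyz=[[-4,5,-8],[0,0,0],[0,0,0]], rotation=[[0.007,0.012,0],[0,0,0],[0,0,0]])

```text
time: 4.75
ee_pos: [0.4681, -0.2754, 0.1439]
ee_rot: [[0.947, 0.001, 0.32], [-0.32, -0.001, 0.947], [0.001, -1.0, -0.001]]
contact_force: [0.1, 0.5, -0.5]
opening: 1.003
```

>>> apply_moves(newtons=25, hand=[-0.5,1,1,1,1,1,1,1], xyz=[[0,0,-4],[0,0,0],[0,0,0],[0,0,0],[0,0,0],[0,0,0],[0,0,0],[0,0,0]], rotation=[[0,0,0],[0,0,0],[0,0,0],[0,0,0],[0,0,0],[0,0,0],[0,0,0],[0,0,0]])

```text
time: 5.55
ee_pos: [0.4687, -0.2757, 0.1411]
ee_rot: [[0.948, 0.003, 0.319], [-0.319, -0.001, 0.948], [0.003, -1.0, -0.0]]
contact_force: [0.1, -0.6, -0.0]
opening: 0.184
```

>>> apply_moves(hand=[1,1,1,1,1,1,1], xyz=[[0,0,0],[0,0,0],[0,0,0],[0,0,0],[0,0,0],[0,0,0],[0,0,0]], rotation=[[0,0,0],[0,0,-0.06],[0,0,-0.1],[0,0,-0.1],[0,0,-0.1],[0,0,-0.1],[0,0,0]])

```text
time: 6.25
ee_pos: [0.4687, -0.2757, 0.1411]
ee_rot: [[0.695, 0.002, 0.719], [-0.719, -0.003, 0.695], [0.004, -1.0, -0.0]]
contact_force: [-0.2, 1.0, 1.4]
opening: 0.188
```

>>> apply_moves(hand=[1,1,1,1,1,1,1,1,1,1], xyz=[[0,0,0],[0,0,0],[0,0,0],[0,0,0],[0,0,0],[0,0,0],[0,0,0],[0,0,0],[0,0,0],[0,0,0]], rotation=[[0,0,-0.11],[0,0,-0.11],[0,0,-0.11],[0,0,-0.11],[0,0,-0.11],[0,0,-0.11],[0,0,-0.11],[0,0,-0.11],[0,0,-0.11],[0,0,0]])

```text
time: 7.25
ee_pos: [0.4688, -0.2759, 0.1411]
ee_rot: [[-0.225, -0.001, 0.974], [-0.974, -0.004, -0.225], [0.004, -1.0, -0.0]]
contact_force: [-1.8, 1.0, 1.6]
opening: 0.183
```

```bash
python3 - <<'E'
from h import *
o=get_obs();print(o["ee_pos"],np.degrees(np.arctan2(o["ee_rot"][1,0],o["ee_rot"][0,0])),o["contact_force"],o["moment"],o["opening"],o["joint_pos"])
E
```

```text
[ 0.46877462 -0.27585293  0.14111807] -102.99090324667443 [-1.8368428   1.02249191  1.59868271] [ 0.17185221  0.20415346 -0.05266917] 0.18338592042213447 [-23.43853823  27.60373441  66.29971523 100.77453578 -26.71222996
  69.46771188 -52.8158317 ]
```

>>> apply_moves(hand=[1,1,1,1], xyz=[[0,0,0],[0,0,0],[0,0,0],[0,0,0]], rotation=[[0,0,-0.06],[0,0,-0.05],[0,0,-0.05],[0,0,0]])

```text
time: 7.65
ee_pos: [0.4687, -0.2759, 0.1411]
ee_rot: [[-0.361, -0.002, 0.932], [-0.932, -0.004, -0.361], [0.004, -1.0, -0.001]]
contact_force: [-1.6, -0.1, 0.4]
opening: 0.186
```

```bash
python3 - <<'E'
from h import *
o=get_obs();print(o["ee_pos"],np.degrees(np.arctan2(o["ee_rot"][1,0],o["ee_rot"][0,0])),o["contact_force"],o["moment"],o["opening"])
E
```

```text
[ 0.4687383  -0.27590708  0.1411286 ] -111.17941365692337 [-1.62687119 -0.05466903  0.35624972] [0.10240482 0.18498992 0.13185309] 0.18582672955668816
```

>>> apply_moves(hand=[1,1], xyz=[[0,0,0],[0,0,0]], rotation=[[0,0,-0.05],[0,0,0]])

```text
time: 7.85
ee_pos: [0.4692, -0.276, 0.1411]
ee_rot: [[-0.399, -0.001, 0.917], [-0.917, -0.004, -0.399], [0.004, -1.0, 0.0]]
contact_force: [-1.0, -1.0, -0.5]
opening: 0.185
```

```bash
python3 - <<'E'
from h import *
o=get_obs();print(o["ee_pos"],np.degrees(np.arctan2(o["ee_rot"][1,0],o["ee_rot"][0,0])),o["contact_force"],o["moment"],o["opening"])
E
```

```text
[ 0.46921046 -0.2760156   0.14112762] -113.52867335538822 [-1.02029064 -0.98071406 -0.5021582 ] [ 0.0009887   0.09840297 -0.04663727] 0.18490832788118475
```

>>> apply_moves(hand=[-0.2,-0.2,-0.2,-0.2,-0.4,-0.4,-0.4,-0.4], xyz=[[0,0,0],[0,0,0],[0,0,0],[0,0,15],[0,0,20],[0,0,20],[0,0,20],[0,0,0]], rotation=[[0,0,0],[0,0,0],[0,0,0],[0,0,0],[0,0,0],[0,0,0],[0,0,0],[0,0,0]])

```text
time: 8.65
ee_pos: [0.4686, -0.2765, 0.2226]
ee_rot: [[-0.389, -0.001, 0.921], [-0.921, -0.004, -0.389], [0.004, -1.0, 0.001]]
contact_force: [-0.0, -0.4, 0.6]
opening: 0.699
```

```bash
python3 - <<'E'
from h import *
capture("wrist");o=get_obs();c=capture("wrist");E=wristE(c,o)
print(o["ee_pos"],np.degrees(np.arctan2(o["ee_rot"][1,0],o["ee_rot"][0,0])))
im=c["img"].copy()
y=np.radians(26);L=np.array([.531,-.245,0]);X=np.array([np.cos(y),np.sin(y),0])
b=y-np.pi/4;U=np.array([np.cos(b),np.sin(b),0]);T=L-.07*X+[0,0,.17]
for P in (L+[0,0,.178],T,T+.022*U,T-.022*U,L+.07*X+[0,0,.149]):
    r,q=proj(c,P,E);print(r,q);cv2.drawMarker(im,(int(round(q)),int(round(r))),(0,0,255),cv2.MARKER_CROSS,9,1)
cv2.imwrite("pics/w4.png",im)
E
```

```text
[ 0.46831875 -0.27608731  0.22139721] -112.90650861914715
161.0515903250866 190.89109331204304
230.6361349088776 282.41867414862344
197.4880566576251 279.9482624631645
261.6803697018584 284.7382366225554
83.02911597115701 116.67698187958706
```

View pics/w4.png

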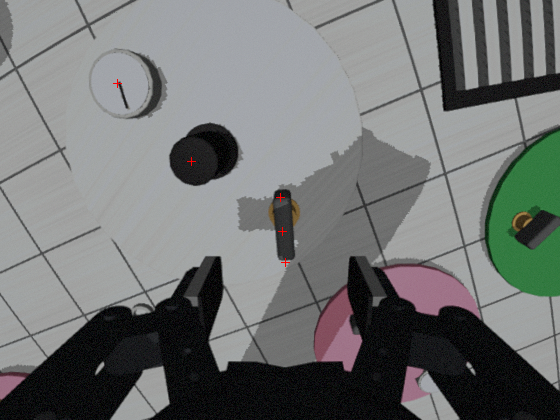

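The tap bar at (228, 284) lies along the predicted open direction, and the knob at (161, 192) is on its mark. Now to the knob.

>>> apply_moves(hand=[-0.4,-0.4,-0.4,-0.4,-0.4,-0.4,-0.4,-0.4,-0.4], xyz=[[9,4,0],[9,4,0],[9,5,0],[9,4,0],[9,5,0],[9,4,0],[9,5,0],[0,0,0],[0,0,0]], rotation=[[0,0,0.122],[0,0,0.122],[0,0,0.122],[0,0,0.122],[0,0,0.122],[0,0,0.122],[0,0,0.122],[0,0,0],[0,0,0]])

```text
time: 9.65
ee_pos: [0.5292, -0.2409, 0.2135]
ee_rot: [[0.467, -0.012, 0.884], [-0.885, -0.002, 0.467], [-0.003, -1.0, -0.011]]
contact_force: [0.0, -0.1, -0.0]
opening: 0.703
```

>>> apply_moves(hand=[-0.4,-0.4,-0.4,-0.4,-0.4,-0.4], xyz=[[2,-4,-10],[0,0,-15],[0,0,-15],[0,0,-15],[0,0,0],[0,0,0]], rotation=[[0.002,-0.012,-0.03],[0,0,0],[0,0,0],[0,0,0],[0,0,0],[0,0,0]])

```text
time: 10.25
ee_pos: [0.5271, -0.247, 0.1514]
ee_rot: [[0.423, -0.003, 0.906], [-0.906, 0.0, 0.423], [-0.002, -1.0, -0.002]]
contact_force: [0.6, 0.0, 0.6]
opening: 0.699
```

>>> apply_moves(hand=[-0.4,-0.4,-0.4], xyz=[[4,2,-9],[0,0,0],[0,0,0]], rotation=[[0,0,0],[0,0,0],[0,0,0]])

```text
time: 10.55
ee_pos: [0.5316, -0.2453, 0.1423]
ee_rot: [[0.422, -0.002, 0.907], [-0.907, -0.0, 0.422], [-0.001, -1.0, -0.002]]
contact_force: [0.2, -0.3, -1.2]
opening: 0.704
```

```bash
python3 - <<'E'
from h import *
capture("wrist");o=get_obs();c=capture("wrist");E=wristE(c,o)
print(o["ee_pos"],np.degrees(np.arctan2(o["ee_rot"][1,0],o["ee_rot"][0,0])))
im=c["img"];g=im.max(2)
print(proj(c,(.531,-.245,.178),E))
cv2.imwrite("pics/w5.png",im)
E
```

```text
[ 0.53168001 -0.24496387  0.14224219] -65.03744037517404
[311.88852069 283.0722508 ]
```

View pics/w5.png

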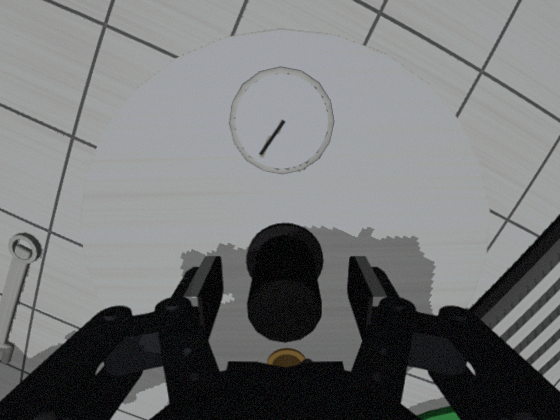

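The knob at about (290, 285) is centred between the pads. I'll grip it and measure the mat.

>>> apply_moves(newtons=80, hand=[1,1,1,1,1,1,1], xyz=[[0,0,0],[0,0,0],[0,0,0],[0,0,0],[0,0,0],[0,0,0],[0,0,0]], rotation=[[0,0,0],[0,0,0],[0,0,0],[0,0,0],[0,0,0],[0,0,0],[0,0,0]])

```text
time: 11.35
ee_pos: [0.5319, -0.245, 0.1433]
ee_rot: [[0.422, -0.0, 0.907], [-0.907, 0.001, 0.422], [-0.001, -1.0, -0.0]]
contact_force: [-0.1, 0.3, 0.7]
opening: 0.335
```

```bash
python3 - <<'E'
from h import *
for n in("top","side"):
    c=capture(n);g=c["img"].max(2)
    e=[s for s in silhouettes(n,"lid_mat")]
    P=(0.55,.214,.006);r,q=proj(c,P).round().astype(int)
    m=(g<70).astype(np.uint8)
    _,lab,st,ce=cv2.connectedComponentsWithStats(m,connectivity=4)
    k=lab[r,q];print(n,k,st[k],ce[k])
    ct=max(cv2.findContours((lab==k).astype(np.uint8),cv2.RETR_EXTERNAL,cv2.CHAIN_APPROX_NONE)[0],key=len)[:,0]
    W=np.array([at_z(c,p[1],p[0],.006) for p in ct])
    A=np.c_[2*W[:,:2],np.ones(len(W))];s=np.linalg.lstsq(A,(W[:,:2]**2).sum(1),rcond=None)[0]
    print("circle",s[:2],np.sqrt(s[2]+s[0]**2+s[1]**2))
    for d in e: print(round(d["p"],2),d["extent"])
o=get_obs();print(o["ee_pos"],o["contact_force"],o["opening"])
E
```

```text
top 8 [ 152  169   51   51 2029] [176.91522918 194.020207  ]
circle [0.55654782 0.20973318] 0.08626392169185612
0.73 [149.4, 170.8, 200.1, 219.4]
side 64 [ 251  146   66   81 2316] [290.60146805 185.61571675]
circle [0.70168659 0.26295369] 0.2350570611467076
0.66 [248.0, 177.5, 284.6, 200.5]
[ 0.53192802 -0.24502159  0.143269  ] [-0.43020162  0.15064033  0.51622188] 0.3295464246209263
```

>>> apply_moves(hand=[1,1,1,1,1,1,1], xyz=[[0,0,4],[0,0,6],[0,0,10],[0,0,15],[0,0,20],[0,0,20],[0,0,0]], rotation=[[0,0,0],[0,0,0],[0,0,0],[0,0,0],[0,0,0],[0,0,0],[0,0,0]])

```text
time: 12.25
ee_pos: [0.5289, -0.2438, 0.221]
ee_rot: [[0.421, -0.008, 0.907], [-0.907, 0.002, 0.421], [-0.005, -1.0, -0.006]]
contact_force: [0.2, -0.4, -9.5]
opening: 0.331
```

```bash
python3 - <<'E'
from h import *
def circ(c,m,z):
    ct=max(cv2.findContours(m.astype(np.uint8),cv2.RETR_EXTERNAL,cv2.CHAIN_APPROX_NONE)[0],key=len)[:,0]
    W=np.array([at_z(c,p[1],p[0],z) for p in ct]);A=np.c_[2*W[:,:2],np.ones(len(W))]
    s=np.linalg.lstsq(A,(W[:,:2]**2).sum(1),rcond=None)[0]
    return s[:2],np.sqrt(s[2]+s[0]**2+s[1]**2)
c=capture("top")
im=cv2.imread("pics/top0.png");hsv=im.astype(int)
k=im[188:215,300:326].max(2)<60   # knob incl. side, top-left
print("knob px",np.argwhere(k).mean(0)+[188,300], at_z(c,*(np.argwhere(k).mean(0)+[188,300]),.154))
c2=capture("side");im=cv2.imread("pics/side0.png")
g=im.max(2)
m=(g[170:210,240:305]<60)
_,lab,st,ce=cv2.connectedComponentsWithStats(m.astype(np.uint8),connectivity=4)
k=lab[18,34];print(st[k]);M=np.zeros(g.shape,bool);M[170:210,240:305]=lab==k
print("side mat",circ(c2,M,.006))
for d in silhouettes("side","lid_mat"): print(round(d["p"],2),np.round(d["extent"]),circ(c2,d["mask"],.006))
for z in (.006,): print("top mat centre predicted in side",proj(c2,(.5565,.2097,z)), "0.5:",proj(c2,(.56,.2097,z)))
o=get_obs();print(o["ee_pos"])
E
```

```text
knob px [200.28431373 312.01960784] [ 0.52890995 -0.24476871  0.154     ]
[ 12  10  44  20 698]
side mat (array([0.55600906, 0.19784969]), np.float64(0.08029821868769471))
0.46 [246. 179. 274. 194.] (array([0.52083243, 0.23032356]), np.float64(0.04989616729199628))
top mat centre predicted in side [187.48559542 273.0510634 ] 0.5: [187.42512475 273.95894777]
[ 0.52751449 -0.24232592  0.21699508]
```

>>> apply_moves(hand=[1,1,1,1,1,1,1,1,1,1], xyz=[[1,10,15],[2,20,15],[3,30,10],[3,35,0],[3,35,0],[3,35,0],[3,35,0],[3,35,0],[3,35,0],[2,35,0]], rotation=[[0,0,0.03],[0,0,0.05],[0,0,0.06],[0,0,0.06],[0,0,0.06],[0,0,0.06],[0,0,0.06],[0,0,0.06],[0,0,0.06],[0,0,0.06]])

```text
time: 13.4
ee_pos: [0.5472, 0.0725, 0.2592]
ee_rot: [[0.85, -0.02, 0.526], [-0.526, -0.007, 0.85], [-0.013, -1.0, -0.016]]
contact_force: [1.0, 0.1, -8.9]
opening: 0.331
```

```bash
python3 - <<'E'
from h import *
o=get_obs();print(o["ee_pos"],np.round(o["ee_rot"],3).tolist(),o["contact_force"],o["joint_pos"],o["opening"])
E
```

```text
[0.54722445 0.07249311 0.25915316] [[0.85, -0.02, 0.526], [-0.526, -0.007, 0.85], [-0.013, -1.0, -0.016]] [ 1.01552091  0.06653813 -8.93241686] [-49.41809617  16.58698776  48.4457869   88.1348946  -12.10022664
  82.02799071 -31.99861522] 0.33116380468800183
```

>>> apply_moves(hand=[1,1,1,1,1,1,1,1], xyz=[[2,34,0],[2,30,0],[2,25,0],[2,20,-5],[1,12,-5],[0,6,-5],[0,0,0],[0,0,0]], rotation=[[0.002,-0.005,0.04],[0.002,-0.005,0.03],[0.002,-0.005,0.02],[0,-0.005,0.01],[0,0,0],[0,0,0],[0,0,0],[0,0,0]])

```text
time: 14.2
ee_pos: [0.5542, 0.212, 0.2413]
ee_rot: [[0.905, -0.002, 0.425], [-0.425, -0.005, 0.905], [-0.0, -1.0, -0.005]]
contact_force: [0.2, -0.7, -7.9]
opening: 0.329
```

```bash
python3 - <<'E'
from h import *
capture("wrist");o=get_obs();print(o["ee_pos"],np.round(o["ee_rot"],3).tolist(),o["contact_force"])
w=capture("wrist");c=capture("top")
a=cv2.resize(c["img"][120:270,80:280],(560,420),interpolation=cv2.INTER_CUBIC)[:, :]
cv2.imwrite("pics/w6.png",cv2.resize(np.hstack([w["img"],a]),(800,300)))
E
```

```text
[0.55418793 0.21177717 0.24124721] [[0.905, -0.003, 0.426], [-0.426, -0.005, 0.905], [-0.0, -1.0, -0.005]] [-0.23895197 -0.2869458  -8.49062703]
```

View pics/w6.png

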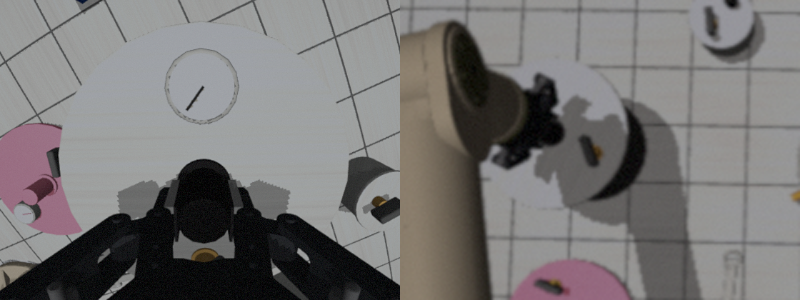

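Wrist and top views show the lid held level above the mat, with the mat showing at its right edge in the top view because of parallax. Descending.

>>> apply_moves(hand=[1,1,1,1,1,1,1,1,1,1], xyz=[[3,-2,-10],[0,0,-20],[0,0,-25],[0,0,-25],[0,0,-25],[0,0,-25],[0,0,-20],[0,0,-10],[0,0,-5],[0,0,0]], rotation=[[0.003,-0.002,0],[0,0,0],[0,0,0],[0,0,0],[0,0,0],[0,0,0],[0,0,0],[0,0,0],[0,0,0],[0,0,0]])

```text
time: 15.35
ee_pos: [0.5603, 0.2011, 0.0701]
ee_rot: [[0.9, 0.007, 0.435], [-0.435, 0.001, 0.9], [0.006, -1.0, 0.004]]
contact_force: [-0.3, 0.5, -8.7]
opening: 0.33
```

>>> apply_moves(hand=[1,1,1,1], xyz=[[-3,8,-6],[0,0,-6],[0,0,0],[0,0,0]], rotation=[[0,0.007,0],[0,0,0],[0,0,0],[0,0,0]])

```text
time: 15.75
ee_pos: [0.5591, 0.211, 0.0601]
ee_rot: [[0.901, 0.004, 0.434], [-0.435, 0.004, 0.901], [0.002, -1.0, 0.005]]
contact_force: [0.9, -0.1, -9.3]
opening: 0.332
```

```bash
python3 - <<'E'
from h import *
capture("wrist");o=get_obs();print(o["ee_pos"],np.round(o["ee_rot"],3).tolist(),o["contact_force"])
c=capture("side");c2=capture("top")
a=cv2.resize(c["img"][130:220,210:330],(560,420),interpolation=cv2.INTER_CUBIC)
b=cv2.resize(c2["img"][135:255,120:280],(560,420),interpolation=cv2.INTER_CUBIC)
cv2.imwrite("pics/w7.png",cv2.resize(np.hstack([a,b]),(800,300)))
E
```

```text
[0.5591339  0.21084972 0.06007193] [[0.901, 0.004, 0.435], [-0.435, 0.003, 0.901], [0.002, -1.0, 0.005]] [-0.11744846 -0.65193198 -8.8122995 ]
```

View pics/w7.png

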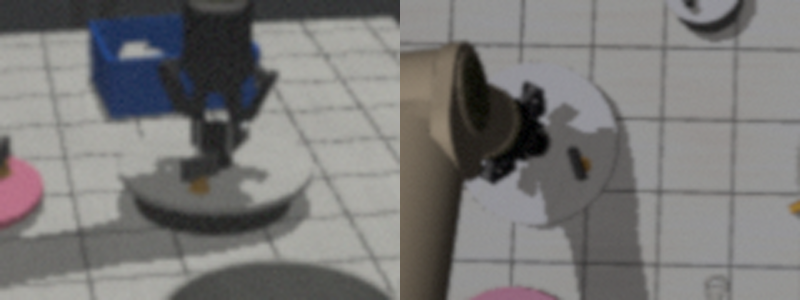

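Side view: the lid is just above the mat, which shows beneath it on both sides. Final slow lowering.

>>> apply_moves(hand=[1,1,1,1,1,1], xyz=[[-2,-1,-4],[0,0,-3],[0,0,-2],[0,0,-2],[0,0,0],[0,0,0]], rotation=[[-0.002,0.003,0],[0,0,0],[0,0,0],[0,0,0],[0,0,0],[0,0,0]])

```text
time: 16.5
ee_pos: [0.5571, 0.209, 0.0483]
ee_rot: [[0.9, 0.001, 0.436], [-0.436, 0.001, 0.9], [0.0, -1.0, 0.001]]
contact_force: [0.1, 0.1, -10.7]
opening: 0.329
```

>>> apply_moves(hand=[1,1,1,1,1], xyz=[[0,0,-2],[0,0,-1],[0,0,-1],[0,0,0],[0,0,0]], rotation=[[0,0,0],[0,0,0],[0,0,0],[0,0,0],[0,0,0]])

```text
time: 17.0
ee_pos: [0.5573, 0.2091, 0.0442]
ee_rot: [[0.9, 0.001, 0.436], [-0.436, 0.001, 0.9], [0.001, -1.0, 0.002]]
contact_force: [-0.2, 0.1, -9.7]
opening: 0.329
```

>>> apply_moves(hand=[1,1,1,1], xyz=[[0,0,-1],[0,0,-1],[0,0,0],[0,0,0]], rotation=[[0,0,0],[0,0,0],[0,0,0],[0,0,0]])

```text
time: 17.4
ee_pos: [0.5578, 0.2093, 0.0435]
ee_rot: [[0.9, 0.002, 0.436], [-0.436, 0.003, 0.9], [0.001, -1.0, 0.003]]
contact_force: [-0.3, -0.3, -7.9]
opening: 0.332
```

>>> apply_moves(hand=[1,1,1,1], xyz=[[0,0,-1],[0,0,-1],[0,0,0],[0,0,0]], rotation=[[0,0,0],[0,0,0],[0,0,0],[0,0,0]])

```text
time: 17.8
ee_pos: [0.5579, 0.2094, 0.0434]
ee_rot: [[0.9, 0.002, 0.436], [-0.436, 0.004, 0.9], [0.0, -1.0, 0.004]]
contact_force: [-1.1, 0.2, -6.4]
opening: 0.33
```

The height has stuck at the expected 43.4 mm and the load is coming off the wrist, so the lid is touching the mat. One more nudge, then release.

>>> apply_moves(hand=[1,1,0.2,0,-0.2,-0.3,-0.3,-0.3], xyz=[[0,0,-2],[0,0,0],[0,0,0],[0,0,0],[0,0,0],[0,0,0],[0,0,0],[0,0,0]], rotation=[[0,0,0],[0,0,0],[0,0,0],[0,0,0],[0,0,0],[0,0,0],[0,0,0],[0,0,0]])

```text
time: 18.6
ee_pos: [0.5618, 0.2104, 0.0459]
ee_rot: [[0.9, 0.01, 0.436], [-0.436, 0.008, 0.9], [0.005, -1.0, 0.011]]
contact_force: [0.7, -0.2, -0.8]
opening: 0.646
```

>>> apply_moves(hand=[-0.3,-0.3,-0.3,-0.3,-0.3,-0.3,-0.3,-0.3,-0.3,-0.3], xyz=[[0,0,10],[0,0,15],[0,0,20],[0,0,30],[0,0,30],[0,0,30],[0,0,30],[0,0,30],[0,0,0],[0,0,0]], rotation=[[0,0,0],[0,0,0],[0,0,0],[0,0,0],[0,0,0],[0,0,0],[0,0,0],[0,0,0],[0,0,0],[0,0,0]])

```text
time: 19.6
ee_pos: [0.5614, 0.2078, 0.2602]
ee_rot: [[0.899, 0.016, 0.439], [-0.439, 0.01, 0.899], [0.01, -1.0, 0.016]]
contact_force: [-0.8, -0.9, 0.2]
opening: 0.649
```

```bash
python3 - <<'E'
from h import *
capture("wrist");o=get_obs();print(o["time"],o["ee_pos"],o["contact_force"],o["opening"])
w=capture("wrist");E=wristE(w,o);im=w["img"].copy()
for P in ((.557,.209,.078),):
    r,q=proj(w,P,E);print(r,q);cv2.drawMarker(im,(int(q),int(r)),(0,0,255),0,9,1)
# where mat / lid circles should be
for rad,z,col in ((.09,.006,(0,255,0)),(.11,.03,(255,0,0))):
    pts=np.array([proj(w,(.557+rad*np.cos(t),.209+rad*np.sin(t),z),E)[::-1] for t in np.linspace(0,6.28,90)])
    cv2.polylines(im,[pts.round().astype(np.int32)],True,col,1)
c=capture("side");a=cv2.resize(c["img"][130:220,210:330],(560,420),interpolation=cv2.INTER_CUBIC)
cv2.imwrite("pics/w8.png",cv2.resize(np.hstack([im,a]),(800,300)))
E
```

```text
19.65 [0.56173309 0.20763448 0.2604381 ] [-0.17302217 -0.76947792  0.86638067] 0.6496578367753415
187.1504217630822 278.512111113207
```

View pics/w8.png

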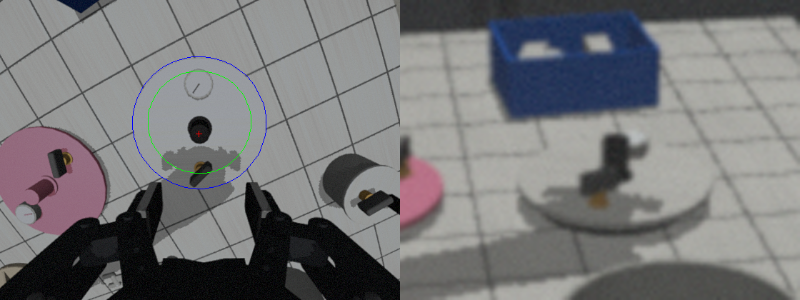

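The lid stands on the mat, with the knob at its predicted mark (left panel, 133, 200) and upright in the side view. Last check: the tap direction.

```bash
python3 - <<'E'
from h import *
o=get_obs();w=capture("wrist");E=wristE(w,o);im=w["img"].copy()
x0,y0,s=180,70,3
im=cv2.resize(im[y0:y0+200,x0:x0+200],None,fx=s,fy=s,interpolation=cv2.INTER_CUBIC)
y=np.radians(26+39.2);L=np.array([.557,.209,0]);X=np.array([np.cos(y),np.sin(y),0]);T=L-.07*X+[0,0,.07]
b=y-np.pi/4;U=np.array([np.cos(b),np.sin(b),0])
for P in(T-.022*U,T+.022*U,T,L+[0,0,.078],L+.07*X+[0,0,.049]):
    r,q=proj(w,P,E);cv2.drawMarker(im,(int((q-x0)*s),int((r-y0)*s)),(0,0,255),0,12,1)
cv2.imwrite("pics/w9.png",im)
E
```

```text
(no output)
```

View pics/w9.png

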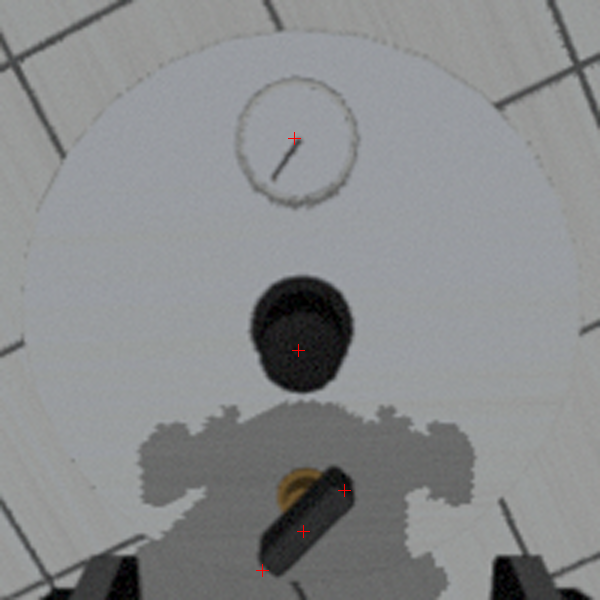

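The tap bar, knob and gauge all lie on their predicted marks within about 2 mm, and the bar lies along the open direction. The gripper is clear of everything. Handing in.

```bash
python3 -c "
from cell import *
print(close_job()); print(get_obs()['time'])"
```

```text
the job is handed in; nothing more can be done
None
the job is handed in; nothing more can be done
```

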